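# Reset the peak pointer of the blue force gauge

## Robot

A 6-joint arm with a two-finger parallel gripper is mounted at the origin on a cart in front of the work surface, level with it; the furniture and walls round the work are solid. World frame = base frame: x ahead of the robot, y to its left, z up, the work surface at z = 0. Lengths are in m, angles in rad, forces in N, time in s.
With the tool pointing down it reaches from about 0.3 to 0.75 m from the base axis. Payload 8.5 kg.
Tool frame: the origin (TCP) lies between the finger pads; the fingertips stand 25 mm ahead of it and the grasp point (between the pads) lies 6 mm ahead of it; z points along the fingers, y is the line along which they close (so a half turn about z gives the same grasp; the last joint's range is limited). The gripper opens to 88 mm and grips with 3 to 60 N. Pads are 18 mm wide; open, the fingers measure 123 mm over their backs; the gripper's body (75 mm by 187 mm) begins 45 mm behind the grasp point.
Start: joints at [1.08, 0.381, 1.297, -0, 1.464, -0.215], TCP at [0.15, 0.529, 0.264] pointing down, gripper open.
Joint ranges: [-3.11, 3.11], [-0.89, 2.33], [0.22, 2.48], [-1.42, 4.56], [0.17, 2.85], [-2.88, 2.88]. Speed limits (rad/s): [2.39, 2.39, 3.14, 3.14, 3.14, 3.14].

## Interface

Orientations are given as a unit quaternion [w, x, y, z].
In Python, from cell import r gives the robot as it stands.
- The arm moves only by the tool drive_tool, never from a script. Its argument "motion" is a list of rows, each a list of 7 numbers: the shift along the world's x, y, z in units of 200 mm (1.0 is 200 mm), then the turn, a rotation vector about the world's x, y, z in units of 360 degrees (1.0 is 360 degrees), then the opening, from 0 (shut) to 1 (fully open). A call has 1 to 8 rows; each row is the pose to reach, as a shift and turn from the pose commanded when the call began, turning the shorter way round; what a row does not reach only later rows make up. A row lasts 1/10 s, in which the tool goes at most 50 mm and 8.59 degrees, less where a joint would pass 70% of its speed; a pose out of reach is approached as far as the arm can. A call with a number of a shift or a turn outside -1 to 1 is refused whole. A call with a gripper value outside its range is refused whole. The fingers move at their own pace and stop on an object; "force" is the grip in N (left out, the last holds). Time passes only in rows, so rows that repeat a pose let the fingers close. It gives the time, the measured TCP pose, the force, the opening and the grip force at its end, in the units of the state.
- r.read_state(): the state, without advancing time (a new reading comes with each control period).
- r.capture(name): name is "side" or "top" or "wrist"; returns the picture (420x560x3 uint8, red, green, blue); there is no depth.
- r.calibration(name): a dict with "fx", "fy", "cx", "cy" (pixels), "view" (4x4, takes a point from world to camera coordinates); the wrist camera has in their place "mount" (4x4, takes a point from camera to tool coordinates, whose origin is the TCP and whose axes are the flange's). Camera axes: x right, y down, z forward; pixel columns grow to the right and rows downward; lengths in m; the calibration is good to about 2 mm. A picture is of the moment at which its call begins: read the wrist's pose just before it. calibration takes no time and is no camera call.
- r.close_job(): hands the job in; it is judged then, once.
Trained networks look in the newest picture that a camera, given by its name, has taken for a name from the list of things; names that differ only in an ending like _2 or _b are one class to them, and where a whole thing is asked for, a point or a joint stands for the part that bears it (a point fixed in the world has none). Each returns a list of dicts, best first, with "score" (0 to 1); they miss things now and then, are a little off and sometimes report something else, mostly with a low value. They report only what shows in the picture. A call takes as long as a camera call. They do not tell look-alikes from the thing itself.
- r.regions_of(label, camera): "mask" (420x560 bool, what is visible of it) and "bbox" ([left, top, width, height] in pixels, round what is visible of it).
- r.landmark_of(label, camera): "at" ([column, row] in pixels: a listed point, or the origin of a listed thing).
The state is a dict: "t": time; "joints": joint angles; "qvel": joint speeds; "tau": joint torques, N m; "tcp_pos": TCP position; "eef_rot": TCP orientation; "ft_force": force on the tool from outside, world axes, zero at the start; "torque": the same for the moment, N m; "grip_width": finger opening in m; "grip_force": force on a finger pad.
Only numpy, scipy, OpenCV 4.12 (cv2) and the standard library are available. Lean on these libraries where they do the work, as an engineer would, in place of code of your own. Each camera call takes 0.05 s, during which the arm holds its last target. There are 200 camera calls.

## Task

A new crush test is about to be run on the blue-ringed dial gauge: turn the black knob in the middle of its dial anticlockwise until the red peak pointer is fully back at its zero stop, then let go of it. Leave the peak pointer of the yellow-ringed gauge where it stands, as its reading has not been written down yet.

Things in the scene. Friction and masses are not known exactly. Their poses are not given: they have to be found in the camera images.
- blue_knob (a joint): Angle (rad) by which the blue-ringed gauge's red peak pointer, which turns as one with the black knob, stands clockwise of zero, seen from above. Starts at 0.75 to 1.3; turn the knob anticlockwise down to 0, a hard stop. Friction 0.04 N m, no spring. The gauge: round, face up, 115 mm across, on a 116 mm square foot fixed to the worktop, dial 44 mm up, push rod out to 85 mm on the zero side.
- blue_knob_grip (a point): Point on the vertical axis of the blue-ringed gauge's knob at the height to grip, 75 mm above the worktop. The knob is a black bar 42 mm long, 14 mm thick; its top is 9 mm above this point, the dial 31 mm below, a hub 26 mm across reaches up to 22 mm below it. Turns with the knob: x along the bar towards the red pointer's tip, y across the thickness, z up.
- yellow_pointer_tip (a point): Tip of the red peak pointer of the yellow-ringed gauge, the blue one's twin, which stands to its left or right; its knob turns as easily and must not be turned. The tip is 40 mm from that knob's vertical axis and 28 mm below its grip height. Turns with that knob: x from the axis towards this tip, z up. A tall computer tower stands close beyond the gauges on the left: come from the robot's side.
Things that resemble listed ones, but are neither listed nor needed, are in the scene too. Leave any green look-alike of the part that bears blue_knob alone.

How it is judged:
By the outcome, as a careful person would: the job done as asked, in the order asked, and still so for the second after the job is handed in, with the robot touching nothing.
It also fails if it takes over 32 s, if anything falls off the work surface, if the arm or the gripper's body presses on something with over 40 N, if the wrist force passes 120 N, or if a joint passes its speed limit or range.

## Working session

There is one attempt and no reset: what is moved stays moved. The work goes in short steps, Python scripts to look and compute and a tool call to move; the robot and the scene stay as the last step left them, time stands still between calls to the robot, and variables do not carry over. Pictures are saved under pics/ and viewed, at most 10 in all, crops included, and the job is handed in when it is done.

Besides the shell and the picture viewer there is one more tool, called as name(argument=value, ...), one argument or row to a line, values as JSON. drive_tool: Moves the arm, as the interface text tells. Its arguments: {"type":"object","properties":{"motion":{"type":"array"},"force":{"type":"number"}},"required":["motion"]}

```bash
mkdir -p pics
cat > h.py <<'E'
import numpy as np, cv2
from cell import r
def ray(cam,px,st=None):
    c=r.calibration(cam)
    d=np.array([(px[0]-c['cx'])/c['fx'],(px[1]-c['cy'])/c['fy'],1.])
    if 'view' in c:
        T=np.linalg.inv(np.array(c['view']))
    else:
        from scipy.spatial.transform import Rotation as R
        q=st['eef_rot'];W=np.eye(4);W[:3,:3]=R.from_quat([q[1],q[2],q[3],q[0]]).as_matrix();W[:3,3]=st['tcp_pos']
        T=W@np.array(c['mount'])
    return T[:3,3],T[:3,:3]@d
def at(cam,px,z,st=None):
    o,d=ray(cam,px,st); return o+d*(z-o[2])/d[2]
E
cat > m.py <<'E'
from h import *
ims=[]
for cam in ['top','side']:
    im=r.capture(cam); ims.append(im)
    for l,z in [('blue_knob_grip',.075),('yellow_pointer_tip',.047)]:
        for d in r.landmark_of(l,cam): print(cam,l,round(d['score'],2),np.round(d['at'],1),np.round(at(cam,d['at'],z),4))
    for d in r.regions_of('blue_knob',cam): print(cam,'reg',round(d['score'],2),d['bbox'])
for n,i in zip(['top','side'],ims): cv2.imwrite(f'pics/{n}1.png',i[...,::-1])
s=r.read_state();print(s['t'],s['tcp_pos'],s['eef_rot'])
E
python3 m.py
```

```text
top blue_knob_grip 0.5 [315.6 254.8] [ 0.4342 -0.0224  0.075 ]
top blue_knob_grip 0.49 [167.  159.3] [0.7178 0.4191 0.075 ]
top yellow_pointer_tip 0.47 [383.7 230.1] [ 0.5081 -0.2263  0.047 ]
top reg 0.47 [310.5, 250.6, 15.3, 10.7]
side blue_knob_grip 0.9 [187.6 276.1] [0.7174 0.4145 0.075 ]
side blue_knob_grip 0.64 [326.1 195.9] [ 0.4423 -0.0096  0.075 ]
side reg 0.84 [168.0, 273.0, 31.2, 25.5]
side reg 0.66 [320.5, 190.9, 11.8, 19.8]
0.4 [0.14974682 0.52917816 0.26364672] [-3.77153972e-05  1.37454795e-01  9.90508034e-01 -1.08688935e-04]
```

```bash
sleep 20; ls pics
```

```text
side1.png
top1.png
```

View pics/top1.png

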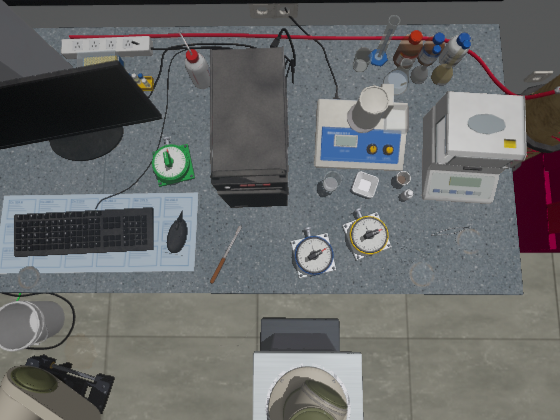

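View pics/side1.png

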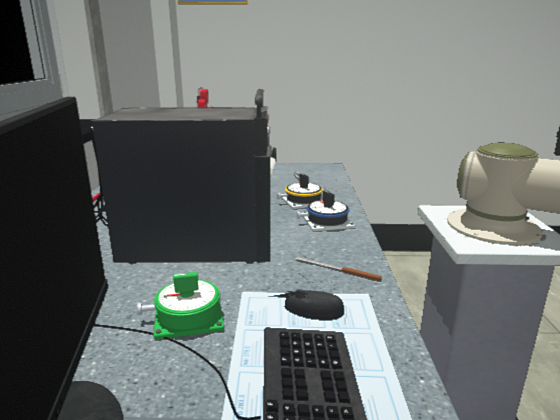

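The blue gauge is at pixel (315,255) in the top view, its yellow twin to the right at (368,235), and the green look-alike far left. I'm moving over the blue gauge from the robot's side.

drive_tool(
  motion=[
    [0.1,-0.24,0,0,0,0,1],
    [0.2,-0.48,0,0,0,0,1],
    [0.3,-0.72,0,0,0,0,1],
    [0.4,-0.96,0,0,0,0,1],
    [0.4,-0.96,0,0,0,0,1],
  ],
)

```text
t: 0.9
tcp_pos: [0.2307, 0.3341, 0.264]
eef_rot: [0.0, 0.139, 0.99, -0.0]
ft_force: [-1.0, 1.0, 0.3]
grip_width: 0.0881
grip_force: 0.0
```

drive_tool(
  motion=[
    [0.1,-0.24,0,0,0,0,1],
    [0.2,-0.48,0,0,0,0,1],
    [0.3,-0.72,0,0,0,0,1],
    [0.4,-0.96,0,0,0,0,1],
    [0.4,-0.96,0,0,0,0,1],
  ],
)

```text
t: 1.4
tcp_pos: [0.3117, 0.1419, 0.264]
eef_rot: [0.001, 0.141, 0.99, -0.0]
ft_force: [0.4, 1.0, 0.6]
grip_width: 0.0878
grip_force: 0.0
```

drive_tool(
  motion=[
    [0.1,-0.22,0,0,0,0,1],
    [0.2,-0.44,0,0,0,0,1],
    [0.3,-0.66,0,0,0,0,1],
    [0.4,-0.8,0,0,0,0,1],
    [0.4,-0.8,0,0,0,0,1],
    [0.4,-0.8,0,0,0,0,1],
  ],
)

```text
t: 2.0
tcp_pos: [0.3899, -0.0142, 0.2635]
eef_rot: [-0.0, 0.138, 0.99, 0.0]
ft_force: [0.4, 0.2, -0.8]
grip_width: 0.0881
grip_force: 0.0
```

```bash
cat > w.py <<'E'
from h import *
import sys
s=r.read_state(); im=r.capture('wrist')
for l,z in [('blue_knob_grip',.075),('yellow_pointer_tip',.047)]:
    for d in r.landmark_of(l,'wrist'): print(l,round(d['score'],2),np.round(d['at'],1),np.round(at('wrist',d['at'],z,s),4))
cv2.imwrite(f'pics/{sys.argv[1]}.png',im[...,::-1])
print(s['t'],s['tcp_pos'],s['eef_rot'],s['joints'])
h=cv2.cvtColor(im,cv2.COLOR_RGB2HSV)
m=(((h[...,0]<8)|(h[...,0]>172))&(h[...,1]>150)&(h[...,2]>80)).astype(np.uint8)
n,lab,st,ce=cv2.connectedComponentsWithStats(m)
for i in range(1,n):
    if st[i,4]>15:
        p=np.argwhere(lab==i)[:,::-1]; W=np.array([at('wrist',q,.047,s)[:2] for q in p]); u,S,v=np.linalg.svd(W-W.mean(0),full_matrices=False)
        t=(W-W.mean(0))@v[0]; print('red',ce[i].round(),st[i,4],'ends',(W[t.argmin()]).round(4),W[t.argmax()].round(4),'ang',np.degrees(np.arctan2(v[0,1],v[0,0])).round(1))
E
python3 w.py w1
```

```text
blue_knob_grip 0.88 [287.8 230.4] [ 0.4368 -0.0232  0.075 ]
2.0 [ 0.38992456 -0.01416483  0.26347604] [-4.59765420e-04  1.37564383e-01  9.90492670e-01  3.16005448e-04] [-3.42462275e-01  9.67574433e-02  1.69111972e+00  4.42432104e-04
  1.35474421e+00 -1.63734963e+00]
```

View pics/w1.png

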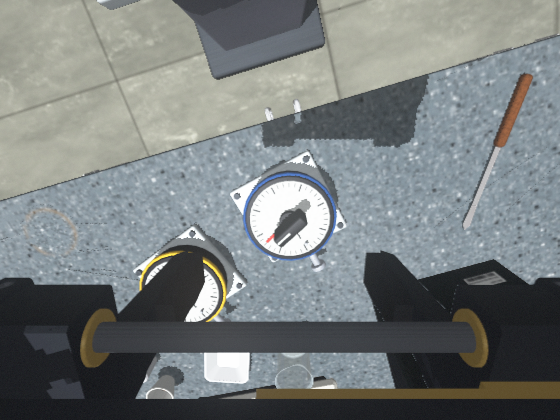

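The blue dial is centred near (290,217) in the wrist view. Its red tip is at about (268,241) and its push rod at (318,262). The yellow gauge is at (185,285), partly behind a finger. Next I measure the bar angle and the rod direction.

Run:
```python
from h import *
s=r.read_state(); im=cv2.imread('pics/w1.png')[...,::-1]
c=im[160:280,225:345].astype(int)
m=(c[...,0]-np.maximum(c[...,1],c[...,2])>60).astype(np.uint8)
p=np.argwhere(m)[:,::-1]+[225,160]; print(len(p),p.min(0),p.max(0))
W=np.array([at('wrist',q,.047,s)[:2] for q in p])
# dial rim: blue ring ellipse -> centre
b=((c[...,2]-c[...,0]>45)).astype(np.uint8); q=np.argwhere(b)[:,::-1]+[225,160]
e=cv2.fitEllipse(cv2.convexHull(q.astype(np.float32))); C=at('wrist',e[0],.044,s); print('ell',e,C)
g=at('wrist',[287.8,230.4],.075,s)
for z,P in [(.044,C),(.075,g)]:
    d=W-P[:2]; rr=np.linalg.norm(d,axis=1); k=rr>np.percentile(rr,50); f=d[k].mean(0); print(rr.max(),'ang',np.degrees(np.arctan2(f[1],f[0])))
rod=at('wrist',[318,262],.03,s); print('rod',rod, np.degrees(np.arctan2(*(rod-g)[[1,0]])))
for t in ([528,286],[430,277],[497,262]): print('tower',at('wrist',t,.0,s))
o=cv2.resize(im[160:280,225:345],(600,600),interpolation=cv2.INTER_CUBIC); cv2.imwrite('pics/w1c.png',o[...,::-1])
```

```text
24 [266 234] [273 242]
ell ((289.363037109375, 216.17202758789062), (88.18699645996094, 93.4066162109375), 86.24068450927734) [ 0.43183945 -0.01890961  0.044     ]
0.04252563088558404 ang -56.96011156150269
0.03691170253464086 ang -60.23798805943337
rod [ 0.5090687  -0.00077883  0.03      ] 16.71298996740982
tower [6.48301401e-01 2.86597042e-01 5.55111512e-17]
tower [0.59395806 0.14962331 0.        ]
tower [ 5.95356557e-01  2.44861969e-01 -5.55111512e-17]
```

View pics/w1c.png

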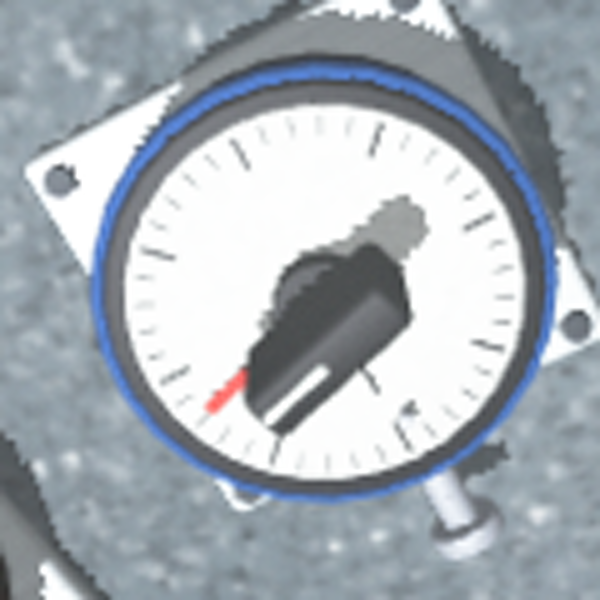

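drive_tool(
  motion=[
    [0.1,-0.02,-0.1,0,0,-0.023,0.6],
    [0.22,-0.035,-0.2,0,0,-0.046,0.6],
    [0.225,-0.035,-0.3,0,0,-0.069,0.6],
    [0.225,-0.035,-0.4,0,0,-0.092,0.6],
    [0.225,-0.035,-0.42,0,0,-0.117,0.6],
    [0.225,-0.035,-0.42,0,0,-0.117,0.6],
    [0.225,-0.035,-0.42,0,0,-0.117,0.6],
  ],
)

```text
t: 2.85
tcp_pos: [0.4348, -0.0211, 0.1802]
eef_rot: [0.0, 0.482, 0.876, 0.0]
ft_force: [0.6, -0.6, -0.6]
grip_width: 0.0528
grip_force: 0.0
```

```bash
python3 w.py w2
```

```text
blue_knob_grip 0.66 [284.4 217.3] [ 0.4366 -0.0218  0.075 ]
2.85 [ 0.43476188 -0.02110161  0.18022875] [3.59692209e-04 4.82081655e-01 8.76126213e-01 9.18359233e-05] [-3.21861398e-01  2.73127859e-01  1.73540045e+00  5.63820299e-05
  1.13232364e+00 -8.86623289e-01]
```

View pics/w2.png

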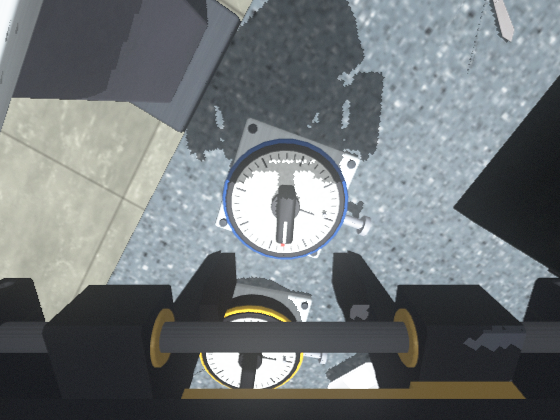

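The bar is upright in the image, at (286,215), midway between the fingers. I go down and grip.

drive_tool(
  motion=[
    [0.005,0,-0.2,0,0,0,0.6],
    [0.005,0,-0.38,0,0,0,0.6],
    [0.005,0,-0.485,0,0,0,0.6],
    [0.005,0,-0.485,0,0,0,0.6],
    [0.005,0,-0.485,0,0,0,0.1],
    [0.005,0,-0.485,0,0,0,0.1],
    [0.005,0,-0.485,0,0,0,0.1],
    [0.005,0,-0.485,0,0,0,0.1],
  ],
  force=12,
)

```text
t: 3.8
tcp_pos: [0.4361, -0.0219, 0.0835]
eef_rot: [0.001, 0.484, 0.875, 0.0]
ft_force: [-0.1, 0.5, 0.3]
grip_width: 0.0228
grip_force: 0.0
```

drive_tool(
  motion=[
    [0,0,0,0,0,0,0],
    [0,0,0,0,0,0,0],
    [0,0,0,0,0,0,0],
    [0,0,0,0,0,0,0],
  ],
  force=12,
)

```text
t: 4.2
tcp_pos: [0.4362, -0.0216, 0.0832]
eef_rot: [0.001, 0.484, 0.875, 0.0]
ft_force: [2.2, 4.2, 5.8]
grip_width: 0.014
grip_force: 12.0
```

drive_tool(
  motion=[
    [0,0,0,0,0,0.02,0],
    [0,0,0,0,0,0.04,0],
    [0,0,0,0,0,0.06,0],
    [0,0,0,0,0,0.08,0],
    [0,0,0,0,0,0.1,0],
    [0,0,0,0,0,0.12,0],
    [0,0,0,0,0,0.14,0],
    [0,0,0,0,0,0.16,0],
  ],
)

```text
t: 5.0
tcp_pos: [0.4367, -0.0203, 0.0832]
eef_rot: [0.002, 0.001, 1.0, 0.001]
ft_force: [6.6, 18.0, 5.0]
grip_width: 0.0137
grip_force: 12.0
```

```bash
python3 -c "
from h import *
s=r.read_state();print(s['torque'],s['ft_force'],s['eef_rot'],s['joints'],s['grip_width'])"
```

```text
[ 2.80282327 -1.14139204 -0.05815208] [ 6.55471837 17.97650473  5.00723226] [1.50254942e-03 8.61682379e-04 9.99997448e-01 1.45031965e-03] [-0.32055564  0.43329301  1.86032618  0.00493963  0.84603827 -1.89289978] 0.013725076506870089
```

drive_tool(
  motion=[
    [0.003,0.008,0,0,0,0,0],
    [0.003,0.008,0,0,0,0.008,0],
    [0.003,0.008,0,0,0,0.016,0],
    [0.003,0.008,0,0,0,0.022,0],
    [0.003,0.008,0,0,0,0.028,0],
  ],
)

```text
t: 5.5
tcp_pos: [0.4368, -0.0198, 0.0832]
eef_rot: [0.001, -0.086, 0.996, 0.0]
ft_force: [2.4, 6.5, 6.7]
grip_width: 0.0137
grip_force: 12.0
```

```bash
cat > q.py <<'E'
from h import *
from scipy.spatial.transform import Rotation as R
s=r.read_state();q=s['eef_rot'];y=R.from_quat([q[1],q[2],q[3],q[0]]).as_matrix()[:,1]
print(s['t'],s['torque'],s['ft_force'],np.degrees(np.arctan2(y[1],y[0])),s['tcp_pos'],s['joints'][5])
E
python3 q.py
```

```text
5.5 [ 1.08473566 -0.30050232 -0.04190523] [2.358566   6.49939301 6.68260429] 99.83268670072982 [ 0.43683132 -0.01982799  0.08319338] -2.061270632590436
```

drive_tool(
  motion=[
    [0.001,0.003,0,0,0,0.006,0],
    [0.001,0.003,0,0,0,0.012,0],
    [0.001,0.003,0,0,0,0.018,0],
  ],
)

```text
t: 5.8
tcp_pos: [0.4368, -0.0196, 0.0831]
eef_rot: [0.0, -0.142, 0.99, -0.0]
ft_force: [2.0, 2.7, 5.7]
grip_width: 0.0149
grip_force: 12.0
```

```bash
python3 q.py
```

```text
5.8 [ 0.35376732 -0.18983303 -0.28448002] [1.95187138 2.68088056 5.66644924] 106.29616379801806 [ 0.43684354 -0.0196459   0.08311818] -2.1724254315001423
```

drive_tool(
  motion=[
    [0,0,0,0,0,0.005,0],
    [0,0,0,0,0,0.005,0],
    [0,0,0,0,0,0.005,0],
  ],
)

```text
t: 6.1
tcp_pos: [0.4368, -0.0197, 0.083]
eef_rot: [0.0, -0.156, 0.988, -0.0]
ft_force: [0.9, 1.9, 4.7]
grip_width: 0.015
grip_force: 12.3
```

```bash
python3 q.py
```

```text
6.1 [ 0.37533753 -0.12429559 -0.23516168] [0.86020952 1.94200775 4.70490242] 107.97051927520202 [ 0.43680523 -0.01966002  0.08302887] -2.2016466508226165
```

drive_tool(
  motion=[
    [0,0,0,0,0,0,0.6],
    [0,0,0,0,0,0,0.6],
    [0,0,0,0,0,0,0.6],
    [0,0,0,0,0,0,0.6],
    [0,0,0.2,0,0,0,0.6],
    [0,0,0.4,0,0,0,0.6],
    [-0.1,0,0.55,0,0,0,0.6],
    [-0.2,0,0.7,0,0,0,0.6],
  ],
)

```text
t: 6.9
tcp_pos: [0.3959, -0.0195, 0.2239]
eef_rot: [0.0, -0.157, 0.988, -0.0]
ft_force: [0.5, -0.2, 0.8]
grip_width: 0.0528
grip_force: 0.0
```

drive_tool(
  motion=[
    [-0.1,0,0.1,0,0,0,0.6],
    [-0.1,0,0.1,0,0,0,0.6],
    [-0.1,0,0.1,0,0,0,0.6],
  ],
)

```text
t: 7.2
tcp_pos: [0.3767, -0.0197, 0.2425]
eef_rot: [0.0, -0.157, 0.988, -0.0]
ft_force: [0.9, -0.2, 1.2]
grip_width: 0.0528
grip_force: 0.0
```

```bash
python3 w.py w3
python3 - <<'E'
import cv2
i=cv2.imread('pics/w3.png'); cv2.imwrite('pics/w3b.png',i)
E
```

```text
blue_knob_grip 0.89 [264.2 246.2] [ 0.4373 -0.0229  0.075 ]
yellow_pointer_tip 0.67 [ 82.3 243. ] [ 0.5114 -0.221   0.047 ]
7.2 [ 0.37670034 -0.0196549   0.2425136 ] [ 2.79662876e-04 -1.56536049e-01  9.87672194e-01 -1.57753909e-04] [-3.68900478e-01  9.40833581e-02  1.76093934e+00  8.35708198e-06
  1.28592783e+00 -2.25406414e+00]
```

View pics/w3.png

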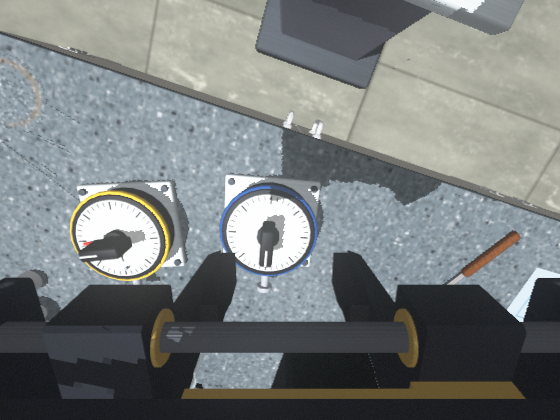

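Run:
```python
import cv2
i=cv2.imread('pics/w3.png')[170:300,205:335]; cv2.imwrite('pics/w3c.png',cv2.resize(i,(600,600),interpolation=cv2.INTER_CUBIC))
```

```text
(no output)
```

View pics/w3c.png

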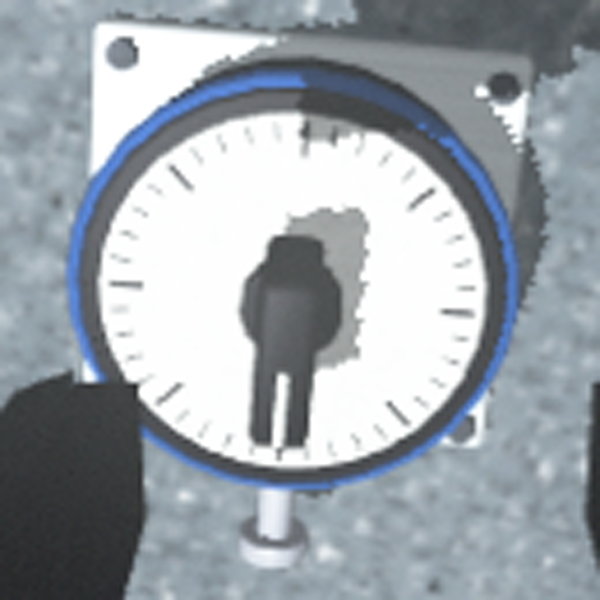

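The blue bar's stripe points at the zero mark above the push rod (crop 280,450). The torque jump during the turn showed the hard stop. The yellow pointer has not moved. I hand the job in.

```bash
python3 -c "
from cell import r
print(r.close_job())"
```

```text
the job is handed in; nothing more can be done
None
```

The blue gauge's peak pointer is back at its zero stop, confirmed by the torque jump at the stop and a close-up picture. The knob is released, the yellow gauge was not touched, and the job was handed in at about 7 s; no verdict came back.

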